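# Find the full tin by its weight

## Task

The cardboard tray on the stores counter holds three identical closed tins of bolts, of which only one is still full. Take all three out and heft them to find the heaviest: stand the two lighter ones upright on the rubber mat and finish holding the heaviest up in the gripper, upright, about 20 cm above the counter - do not put it down, the job ends while it is being held. Keep the tins from tipping over and leave everything else on the counter where it is.

Things in the scene. Friction and masses are not known exactly. Their poses are not given: they have to be found in the camera images.
- tin_1: one of three closed tins that look alike: round, bare metal, 60 mm in diameter (61 over the lid, the top 16 mm), 95 mm high. Origin: centre of the underside, z up. Starts upright in the tray. Weight hidden (0.25 to 0.85 kg); the heaviest is at least 150 g heavier than either other. The number in the name says nothing about weight.
- tin_2: one of three closed tins that look alike: round, bare metal, 60 mm in diameter (61 over the lid, the top 16 mm), 95 mm high. Origin: centre of the underside, z up. Starts upright in the tray. Weight hidden (0.25 to 0.85 kg); the heaviest is at least 150 g heavier than either other. The number in the name says nothing about weight.
- tin_3: one of three closed tins that look alike: round, bare metal, 60 mm in diameter (61 over the lid, the top 16 mm), 95 mm high. Origin: centre of the underside, z up. Starts upright in the tray. Weight hidden (0.25 to 0.85 kg); the heaviest is at least 150 g heavier than either other. The number in the name says nothing about weight.
- tray: open shallow cardboard tray fixed to the counter, 100 mm (its x) by 280 mm (its y), 35 mm high, walls and floor 4 mm thick. Origin: centre of its underside on the counter, z up. The tins start on its floor in a row at x = 0 and y = -90, 0, 90 mm, in any order. It lies to the robot's left or right, the mat on the other side.
- mat: black rubber mat fixed flat on the counter, 150 mm (its x) by 300 mm (its y) and 4 mm thick, empty at the start; its top is 4 mm above the counter. Origin: centre of its underside, z up. It has room for three tins in a row along its y, 90 mm apart.
- fuel_filter: bystander: small white round filter canister, 42 mm in diameter, 70 mm high, loose, standing between tray and mat. Origin: centre of the underside.
- oil_filter: bystander: white round filter canister, 84 mm in diameter, 110 mm high, loose, beyond the tray and mat. Origin: centre of the underside.
- carton: bystander: small white carton, 70 x 90 x 75 mm high, loose, beyond the tray and mat. Origin: centre of the underside.
- tape: bystander: roll of brown tape lying flat, 100 mm in diameter, 45 mm high, loose, beyond the tray and mat. Origin: centre of the underside.
- mug: bystander: white mug, 80 mm in diameter, 90 mm high, loose, beyond the tray and mat. Origin: centre of the underside.
- wrench: bystander: steel wrench 120 mm long lying flat, loose, between tray and mat, on the robot side. Origin: under its middle, x along its length.
There are look-alikes about, which are no part of the job. What is shaped like the tin_1 but blue, orange or yellow is not meant.

How it is judged:
By the outcome, as a careful person would: the job done as asked, in the order asked, and still so for the second after the job is handed in, while the arm keeps its last pose, push and grip.
It also fails if it takes over 72 s, if anything falls off the work surface, if the arm or the gripper's body presses on something with over 40 N, if the wrist force passes 120 N, or if a joint passes its speed limit or range.

## Robot

A 7-joint arm with a two-finger parallel gripper is mounted at the origin on the work surface. World frame = base frame: x ahead of the robot, y to its left, z up, the work surface at z = 0. Lengths are in m, angles in rad, forces in N, time in s.
With the tool pointing down it reaches from about 0.4 to 0.85 m from the base axis. Payload 10.4 kg.
Tool frame: the origin (TCP) lies midway between the tips of the shut fingers; the grasp point (between the pads) lies 19 mm behind it; z points along the fingers, y is the line along which they close (so a half turn about z gives the same grasp; the last joint's range is limited). The gripper opens to 87 mm and grips with 3 to 60 N. Pads are 19 mm wide; open, the fingers measure 117 mm over their backs; the gripper's body (75 mm by 190 mm) begins 51 mm behind the grasp point.
Start: joints at [-1.279, 0.332, -0.065, 1.46, 0.022, 1.35, -0.088], TCP at [0.194, 0.594, 0.223] pointing down, gripper open.
Joint ranges: [-2.6, 2.6], [-0.5, 2.12], [-1.47, 1.34], [0.16, 2.42], [-1.27, 4.41], [0.06, 2.06], [-2.6, 2.6]. Speed limits (rad/s): [2.22, 2.22, 2.79, 2.79, 3.14, 3.14, 3.14].

## Interface

Orientations are given as a unit quaternion [x, y, z, w].
In Python, from bench import sensors, eyes, order gives the robot as it stands.
- The arm moves only by the tool arm_command, never from a script. Its argument "steps" is a list of rows, each an object with "rot": the turn, a rotation vector about the world's x, y, z in degrees, a list of three; "slide": the shift along the world's x, y, z in m, a list of three; "grip": the opening, from 0 (shut) to 1 (fully open). A call has exactly 8 rows; each row shifts and turns the commanded pose from where the row before left it; what a row does not reach is not made up. A row lasts 1/8 s, in which the tool goes at most 62.5 mm and 10.7 degrees, less where a joint would pass 70% of its speed; a pose out of reach is approached as far as the arm can. A call with a gripper value outside its range is refused whole. The fingers move at their own pace and stop on an object; "newtons" is the grip in N (left out, the last holds). Time passes only in rows, so rows that do not move let the fingers close, or fill a call up. It gives the time, the measured TCP pose, the force, the opening and the grip force at its end, in the units of the state.
- sensors.read_state(): the state, without advancing time (a new reading comes with each control period).
- eyes.camera(name): name is "side" or "top"; returns a dict with "pixels" (400x640x3 uint8, red, green, blue), "intrinsics" (3x3 intrinsics, pixels), "k1" (the pictures are not rectified: a ray, as slopes to the right and down, at radius r is drawn at 1 + k1 r^2 times it, then the intrinsics apply), "pose" (4x4, takes a point from camera to world coordinates). Camera axes: x right, y down, z forward; pixel columns grow to the right and rows downward; lengths in m; the calibration is good to about 2 mm. A picture is of the moment at which its call begins. There is no depth.
- order.close_job(): hands the job in; it is judged then, once.
Trained networks look in a picture, given as the dict that the camera call returned (one of the last four; its "shot" number tells which), for a name from the list of things; names that differ only in an ending like _2 or _b are one class to them, and where a whole thing is asked for, a point or a joint stands for the part that bears it (a point fixed in the world has none). Each returns a list of dicts, best first, with "conf" (0 to 1); they miss things now and then, are a little off and sometimes report something else, mostly with a low value. They report only what shows in the picture. A call takes as long as a camera call. They do not tell look-alikes from the thing itself.
- eyes.look_for(name, picture): "bbox" ([left, top, right, bottom] in pixels, round what is visible of it).
The state is a dict: "time": time; "joint_positions": joint angles; "joint_vel": joint speeds; "joint_torque": joint torques, N m; "ee_pos": TCP position; "eef_rot": TCP orientation; "ft_force": force on the tool from outside, world axes, zero at the start; "torque": the same for the moment, N m; "width": finger opening in m; "grip_force": force on a finger pad.
Only numpy, scipy, OpenCV 4.12 (cv2) and the standard library are available. Lean on these libraries where they do the work, as an engineer would, in place of code of your own. Each camera call takes 0.05 s, during which the arm holds its last target. There are 200 camera calls.

## Working session

There is one attempt and no reset: what is moved stays moved. The work goes in short steps, Python scripts to look and compute and a tool call to move; the robot and the scene stay as the last step left them, time stands still between calls to the robot, and variables do not carry over. Pictures are saved under pics/ and viewed, at most 10 in all, crops included, and the job is handed in when it is done.

Besides the shell and the picture viewer there is one more tool, called after "Call:" as name(argument=value, ...) on one line, values as JSON. arm_command: Moves the arm, as the interface text tells. Its arguments: {"type":"object","properties":{"steps":{"type":"array","items":{"type":"object","properties":{"rot":{"type":"array","items":{"type":"number"}},"slide":{"type":"array","items":{"type":"number"}},"grip":{"type":"number"}}}},"newtons":{"type":"number"}},"required":["steps"]}

```bash
mkdir -p pics; cat > h.py <<'E'
import numpy as np, cv2
from bench import sensors, eyes, order
def shot(n,save=None):
    p=eyes.camera(n)
    if save: cv2.imwrite('pics/'+save,cv2.cvtColor(p['pixels'],cv2.COLOR_RGB2BGR))
    return p
def ray(p,u,v):
    K=np.array(p['intrinsics']);k=p['k1']
    d=np.array([(u-K[0,2])/K[0,0],(v-K[1,2])/K[1,1]]);s=d.copy()
    for _ in range(20): s=d/(1+k*(s@s))
    T=np.array(p['pose']); return T[:3,3],T[:3,:3]@np.array([s[0],s[1],1])
def atz(p,u,v,z):
    o,d=ray(p,u,v); return o+d*(z-o[2])/d[2]
def proj(p,X):
    T=np.array(p['pose']);c=T[:3,:3].T@(np.array(X)-T[:3,3]);s=c[:2]/c[2];s=s*(1+p['k1']*(s@s))
    K=np.array(p['intrinsics']);return np.array([K[0,0]*s[0]+K[0,2],K[1,1]*s[1]+K[1,2]])
def tri(p,a,q,b):
    o1,d1=ray(p,*a);o2,d2=ray(q,*b)
    t=np.linalg.lstsq(np.stack([d1,-d2],1),o2-o1,rcond=None)[0]
    A,B=o1+d1*t[0],o2+d2*t[1]; return (A+B)/2,np.linalg.norm(A-B)
E
python3 - <<'E'
from h import *
np.set_printoptions(precision=3,suppress=True)
a=shot('top','t1.png');b=shot('side','s1.png')
for n,p in(('top',a),('side',b)):
    print(n,np.array(p['pose']),p['k1'],p['intrinsics'][0])
    for o in 'tin_1 tray mat fuel_filter oil_filter carton tape mug wrench'.split():
        for r in eyes.look_for(o,p): print(o,np.round(r['bbox'],0),round(r['conf'],2))
s=sensors.read_state();print(s)
E
```

```text
top [[ 0.016 -0.999  0.032  0.537]
 [-0.999 -0.015  0.031 -0.024]
 [-0.031 -0.033 -0.999  0.934]
 [ 0.     0.     0.     1.   ]] -0.04783425506883013 [373.08    0.    323.104]
tin_1 [242. 201. 277. 229.] 0.8
tin_1 [168. 178. 209. 202.] 0.77
tin_1 [205. 186. 239. 213.] 0.76
tin_1 [222. 252. 257. 282.] 0.7
tin_1 [304. 169. 330. 195.] 0.6
tray [167. 167. 288. 236.] 0.81
tray [182. 100. 232. 139.] 0.34
mat [357. 179. 477. 249.] 0.85
fuel_filter [320. 212. 334. 231.] 0.74
oil_filter [252.  90. 294. 132.] 0.85
carton [319.  94. 359. 134.] 0.76
tape [403.  93. 452. 137.] 0.97
tape [181. 101. 232. 137.] 0.48
wrench [315. 248. 332. 295.] 0.79
side [[ 0.981 -0.103  0.162  0.428]
 [-0.191 -0.618  0.763 -0.758]
 [ 0.021 -0.779 -0.626  0.676]
 [ 0.     0.     0.     1.   ]] -0.059085716607867475 [416.865   0.    322.22 ]
tin_1 [227. 146. 250. 189.] 0.96
tin_1 [288. 119. 305. 153.] 0.92
tin_1 [220. 128. 241. 153.] 0.82
tin_1 [274. 150. 301. 188.] 0.81
tin_1 [306. 179. 336. 226.] 0.73
tin_1 [282. 135. 302. 174.] 0.72
tray [265. 138. 312. 201.] 0.6
mat [264. 240. 359. 366.] 0.93
fuel_filter [278. 201. 295. 233.] 0.75
oil_filter [361. 145. 395. 192.] 0.95
carton [376. 186. 413. 237.] 0.59
tape [402. 257. 452. 306.] 0.9
mug [337. 124. 371. 163.] 0.67
mug [209. 223. 259. 238.] 0.65
wrench [209. 225. 263. 237.] 0.79
{'time': 1.0, 'joint_positions': array([-1.279,  0.332, -0.065,  1.46 ,  0.022,  1.35 , -0.089]), 'joint_vel': array([-0.001,  0.001, -0.   ,  0.002, -0.002,  0.   ,  0.001]), 'joint_torque': array([ -0.001, -62.306,   0.024, -39.011,  -0.061,   0.032,   0.   ]), 'ee_pos': array([0.194, 0.594, 0.223]), 'eef_rot': array([ 0.157,  0.988,  0.   , -0.   ]), 'ft_force': array([-0.276, -0.534, -0.368]), 'torque': array([-0.016,  0.083, -0.042]), 'grip_force': 0.0, 'width': 0.0871317054023642}
```

View pics/t1.png

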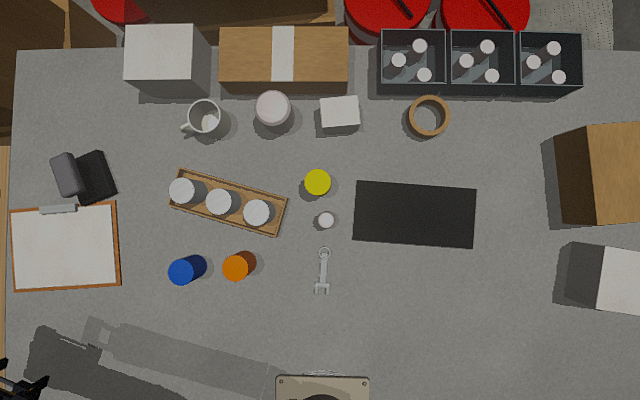

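View pics/s1.png

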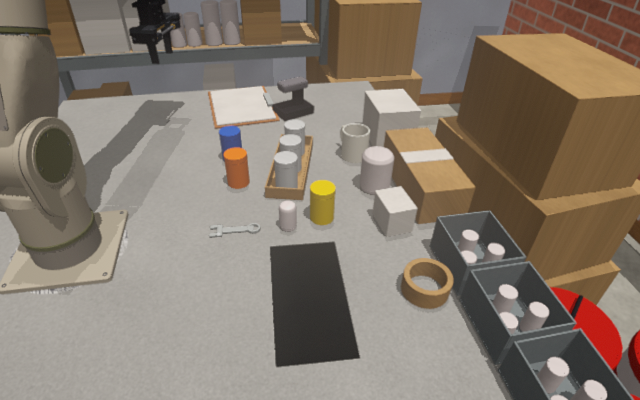

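The top view shows three bare tins in the tray, with lids near (182,190), (219,202) and (256,212). The blue (185,270), orange (236,267) and yellow (318,182) tins are look-alikes. The mat spans about (355-476, 181-248), and the wrench and fuel filter lie between tray and mat.

```bash
python3 - <<'E'
from h import *
np.set_printoptions(precision=3,suppress=True)
a=shot('top');b=shot('side')
big=[]
for p,(x0,y0,x1,y1),nm in((a,(150,150,300,250),'t'),(b,(255,110,325,210),'s')):
    c=cv2.cvtColor(p['pixels'][y0:y1,x0:x1],cv2.COLOR_RGB2BGR)
    cv2.imwrite(f'pics/c_{nm}.png',cv2.resize(c,None,fx=5,fy=5,interpolation=cv2.INTER_CUBIC))
g=cv2.cvtColor(a['pixels'],cv2.COLOR_RGB2GRAY);hsv=cv2.cvtColor(a['pixels'],cv2.COLOR_RGB2HSV)
L=[]
for c in((182,190),(219,202),(256,212)):
    print('gray',c,g[c[1],c[0]],[int(g[c[1],c[0]+k]) for k in range(-24,26,4)])
    m=cv2.inRange(g,int(g[c[1],c[0]])-18,255);m2=np.zeros_like(m);cv2.circle(m2,c,20,255,-1)
    cs,_=cv2.findContours(m&m2,cv2.RETR_EXTERNAL,cv2.CHAIN_APPROX_NONE)
    k=max(cs,key=cv2.contourArea);e=cv2.fitEllipse(k);print(e, atz(a,*e[0],.099)); L.append(atz(a,*e[0],.099))
for X in L: print('side proj lid',proj(b,X),'base',proj(b,[X[0],X[1],.004]))
# mat: black; quad
m=cv2.inRange(g,0,60);m[:170]=0;m[260:]=0;m[:,:340]=0;m[:,490:]=0
k=max(cv2.findContours(m,0,1)[0],key=cv2.contourArea);r=cv2.minAreaRect(k);bx=cv2.boxPoints(r)
P=np.array([atz(a,*q,.004) for q in bx]);print('mat',bx,P,P.mean(0),np.linalg.norm(np.diff(P,axis=0),axis=1))
for q in P: print('matside',proj(b,q))
for n,q,z in(('yellow',(318,182),.095),('fuel',(326,220),.07),('wr',(323,270),.01),('orange',(235,267),.095),('oil',(272,106),.11),('carton',(340,112),.075),('mug',(205,115),.09)):
    print(n,atz(a,*q,z))
for q in((180,168),(288,198),(277,237),(169,205)): print('traycorner',atz(a,*q,.035))
E
```

```text
gray (182, 190) 166 [129, 128, 131, 166, 166, 169, 166, 170, 171, 133, 87, 85, 83]
((180.93804931640625, 190.12672424316406), (23.941308975219727, 24.807409286499023), 13.2271728515625) [0.567 0.327 0.099]
gray (219, 202) 173 [70, 68, 112, 170, 170, 170, 173, 173, 172, 111, 84, 82, 110]
((218.0181884765625, 201.1175537109375), (24.724685668945312, 25.050065994262695), 22.305837631225586) [0.544 0.24  0.099]
gray (256, 212) 172 [65, 118, 111, 175, 170, 173, 172, 172, 174, 173, 82, 102, 105]
((255.83551025390625, 212.07862854003906), (24.793607711791992, 25.357995986938477), 33.709903717041016) [0.52  0.153 0.099]
side proj lid [293.866 123.971] base [294.499 151.914]
side proj lid [289.673 139.427] base [290.555 168.286]
side proj lid [285.096 156.979] base [286.283 186.748]
mat [[351.825 239.301]
 [356.382 179.486]
 [476.608 188.646]
 [472.051 248.461]] [[ 0.455 -0.068  0.004]
 [ 0.604 -0.077  0.004]
 [ 0.585 -0.376  0.004]
 [ 0.437 -0.366  0.004]] [ 0.52  -0.222  0.004] [0.149 0.3   0.149]
matside [269.92  246.141]
matside [334.393 241.308]
matside [359.944 357.072]
matside [276.282 365.303]
yellow [0.59  0.014 0.095]
fuel [ 0.504 -0.005  0.07 ]
wr [0.378 0.002 0.01 ]
orange [0.395 0.199 0.095]
oil [0.759 0.12  0.11 ]
carton [ 0.755 -0.033  0.075]
mug [0.743 0.279 0.09 ]
traycorner [0.624 0.358 0.035]
traycorner [0.554 0.089 0.035]
traycorner [0.46  0.114 0.035]
traycorner [0.532 0.383 0.035]
```

View pics/c_t.png

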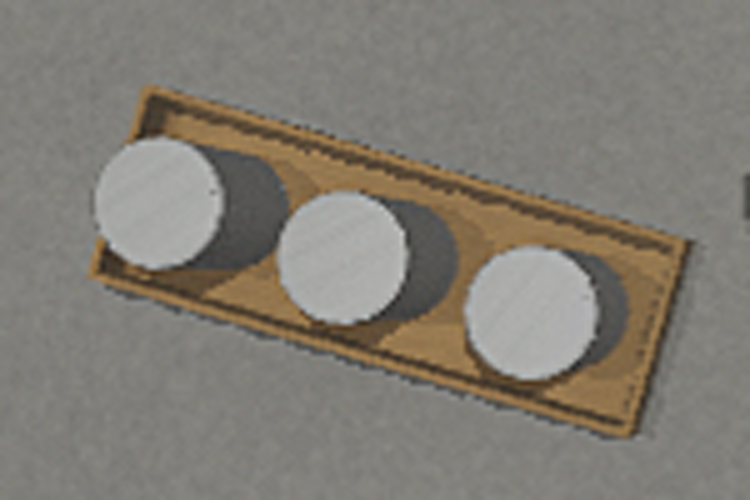

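View pics/c_s.png

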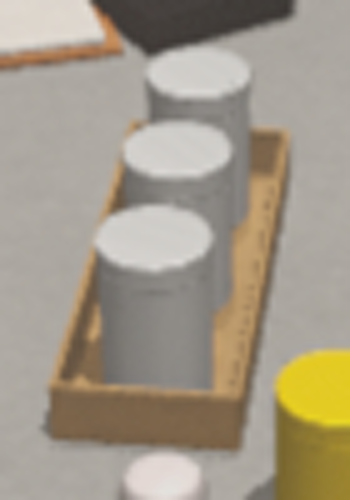

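Lid heights agree in both views to within 1 px at 0.099 m. Tray yaw is about -15° and the near tin is at (0.520, 0.153). Heading for that one first.

Call:
arm_command(steps=[{"slide": [0.036, -0.049, 0], "rot": [0, 0, -10.5], "grip": 1}, {"slide": [0.036, -0.049, 0], "rot": [0, 0, -10.5], "grip": 1}, {"slide": [0.036, -0.049, 0], "rot": [0, 0, -10.5], "grip": 1}, {"slide": [0.036, -0.049, 0], "rot": [0, 0, -10.5], "grip": 1}, {"slide": [0.036, -0.049, 0], "rot": [0, 0, -10.5], "grip": 1}, {"slide": [0.036, -0.049, 0], "rot": [0, 0, -10.5], "grip": 1}, {"slide": [0.036, -0.049, 0], "rot": [0, 0, -10.5], "grip": 1}, {"slide": [0.036, -0.049, 0], "rot": [0, 0, -10.5], "grip": 1}], newtons=25)

```text
time: 2.1
ee_pos: [0.4825, 0.2007, 0.2229]
eef_rot: [0.779, 0.627, 0.001, -0.0]
ft_force: [1.0, 0.9, 1.2]
width: 0.0866
grip_force: 0.0
```

Call:
arm_command(steps=[{"slide": [0.0375, -0.0475, 0], "rot": [0, 0, -2.7], "grip": 1}, {"slide": [0, 0, -0.05], "grip": 1}, {"slide": [0, 0, -0.05], "grip": 1}, {"grip": 1}, {"grip": 1}, {"grip": 1}, {"grip": 1}, {"grip": 1}])

```text
schema error: expected keys rot, slide, grip
```

```bash
python3 - <<'E'
from h import *
np.set_printoptions(precision=4,suppress=True)
F=[]
for i in range(3):
    a=shot('top','t2.png' if i==0 else None);s=sensors.read_state();F.append(s['ft_force'])
print(np.mean(F,0),np.std(F,0),s['ee_pos'],s['time'],s['torque'])
b=shot('side','s2.png')
E
```

```text
[ 0.5947 -2.1738 -0.0579] [1.3406 4.4359 0.2045] [0.4833 0.199  0.2228] 2.25 [-0.0373  0.0746  0.0079]
```

View pics/s2.png

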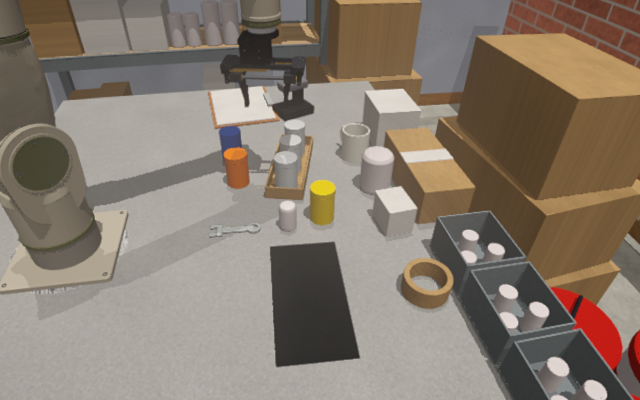

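The call was refused because every row needs all three keys. The picture shows the open gripper high above and left of the tray, around (265,75), with nothing moved. I'll send it again.

Call:
arm_command(steps=[{"slide": [0.037, -0.046, 0], "rot": [0, 0, -2.7], "grip": 1}, {"slide": [0, 0, -0.05], "rot": [0, 0, 0], "grip": 1}, {"slide": [0, 0, -0.05], "rot": [0, 0, 0], "grip": 1}, {"slide": [0, 0, 0], "rot": [0, 0, 0], "grip": 1}, {"slide": [0, 0, 0], "rot": [0, 0, 0], "grip": 1}, {"slide": [0, 0, 0], "rot": [0, 0, 0], "grip": 1}, {"slide": [0, 0, 0], "rot": [0, 0, 0], "grip": 1}, {"slide": [0, 0, 0], "rot": [0, 0, 0], "grip": 1}])

```text
time: 3.3
ee_pos: [0.5188, 0.1565, 0.1233]
eef_rot: [0.792, 0.611, 0.001, 0.0]
ft_force: [0.4, 0.7, 0.9]
width: 0.0871
grip_force: 0.0
```

```bash
python3 - <<'E'
from h import *
np.set_printoptions(precision=4,suppress=True)
F=[]
for i in range(3):
    a=shot('top','t3.png' if i==0 else None);s=sensors.read_state();F.append(s['ft_force'])
print(np.mean(F,0),np.std(F,0),s['ee_pos'],s['eef_rot'],s['time'],s['torque'])
b=shot('side'); c=cv2.cvtColor(b['pixels'][60:260,200:400],cv2.COLOR_RGB2BGR)
cv2.imwrite('pics/s3c.png',cv2.resize(c,None,fx=3,fy=3))
E
```

```text
[-0.0134 -0.0119 -0.4484] [0.1983 0.1738 0.3087] [0.5185 0.1563 0.1227] [0.792  0.6106 0.0001 0.    ] 3.45 [-0.1352  0.0793 -0.0458]
```

View pics/s3c.png

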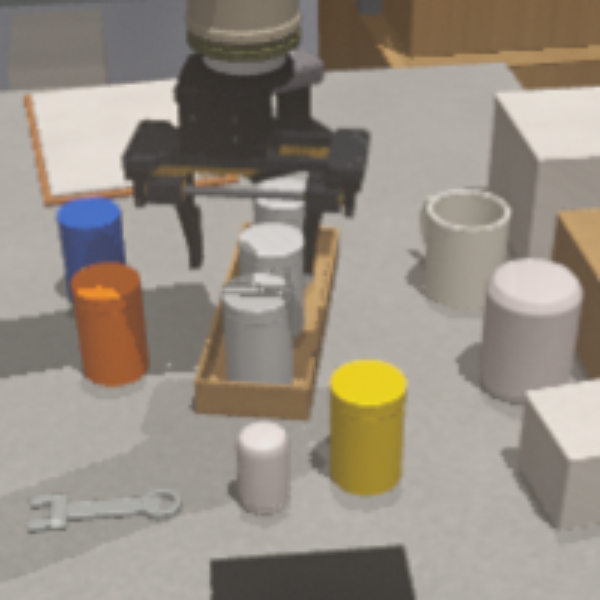

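The open fingers, tips at about (195,265) and (315,265) in the crop, straddle the near tin and are clear of the orange and yellow ones. Going down and gripping.

Call:
arm_command(steps=[{"slide": [0.0015, -0.003, -0.02], "rot": [0, 0, 0], "grip": 1}, {"slide": [0, 0, -0.03], "rot": [0, 0, 0], "grip": 1}, {"slide": [0, 0, -0.027], "rot": [0, 0, 0], "grip": 1}, {"slide": [0, 0, 0], "rot": [0, 0, 0], "grip": 1}, {"slide": [0, 0, 0], "rot": [0, 0, 0], "grip": 0}, {"slide": [0, 0, 0], "rot": [0, 0, 0], "grip": 0}, {"slide": [0, 0, 0], "rot": [0, 0, 0], "grip": 0}, {"slide": [0, 0, 0], "rot": [0, 0, 0], "grip": 0}], newtons=30)

```text
time: 4.5
ee_pos: [0.5205, 0.1535, 0.0462]
eef_rot: [0.792, 0.611, 0.001, 0.0]
ft_force: [0.9, -0.2, 3.2]
width: 0.0597
grip_force: 30.0
```

Call:
arm_command(steps=[{"slide": [0, 0, 0.02], "rot": [0, 0, 0], "grip": 0}, {"slide": [0, 0, 0.04], "rot": [0, 0, 0], "grip": 0}, {"slide": [0, 0, 0.04], "rot": [0, 0, 0], "grip": 0}, {"slide": [0, 0, 0.03], "rot": [0, 0, 0], "grip": 0}, {"slide": [0, 0, 0.01], "rot": [0, 0, 0], "grip": 0}, {"slide": [0, 0, 0], "rot": [0, 0, 0], "grip": 0}, {"slide": [0, 0, 0], "rot": [0, 0, 0], "grip": 0}, {"slide": [0, 0, 0], "rot": [0, 0, 0], "grip": 0}])

```text
time: 5.5
ee_pos: [0.5194, 0.1531, 0.1843]
eef_rot: [0.792, 0.611, -0.001, -0.0]
ft_force: [0.2, -0.4, -7.9]
width: 0.0596
grip_force: 30.0
```

```bash
cat > heft.py <<'E'
from h import *
np.set_printoptions(precision=3,suppress=True)
F=[]
for i in range(12):
    shot('top');s=sensors.read_state();F.append(s['ft_force'])
F=np.array(F);print(F[2:].mean(0),F[2:].std(0),s['ee_pos'],s['eef_rot'],s['time'],s['width'],'m',-(F[2:,2].mean()+.3)/9.81)
E
python3 heft.py
```

```text
[-0.217  0.052 -8.069] [0.592 0.401 0.419] [0.52  0.153 0.186] [0.792 0.611 0.    0.   ] 6.1 0.06017762921082547 m 0.7919540356795842
```

The near tin weighs about 0.8 kg. Nothing at or under 0.85 kg can beat that by 150 g, so it is very likely the heaviest. I'll park it at the far end of the mat and still heft the other two.

Call:
arm_command(steps=[{"slide": [0, -0.03, 0], "rot": [0, 0, 0], "grip": 0}, {"slide": [0, -0.06, 0], "rot": [0, 0, 0], "grip": 0}, {"slide": [0, -0.06, 0], "rot": [0, 0, 0], "grip": 0}, {"slide": [0, -0.06, 0], "rot": [0, 0, 0], "grip": 0}, {"slide": [-0.001, -0.06, 0], "rot": [0, 0, 0], "grip": 0}, {"slide": [-0.001, -0.06, 0], "rot": [0, 0, 0], "grip": 0}, {"slide": [-0.001, -0.06, 0], "rot": [0, 0, 0], "grip": 0}, {"slide": [-0.001, -0.04, 0], "rot": [0, 0, 0], "grip": 0}], newtons=40)

```text
time: 7.1
ee_pos: [0.5153, -0.2799, 0.1859]
eef_rot: [0.793, 0.61, -0.0, 0.001]
ft_force: [-0.2, 0.8, -7.0]
width: 0.06
grip_force: 40.0
```

Call:
arm_command(steps=[{"slide": [0, -0.033, 0], "rot": [0, 0, 0], "grip": 0}, {"slide": [0, 0, -0.03], "rot": [0, 0, 0], "grip": 0}, {"slide": [0, 0, -0.045], "rot": [0, 0, 0], "grip": 0}, {"slide": [0, 0, -0.035], "rot": [0, 0, 0], "grip": 0}, {"slide": [0, 0, -0.018], "rot": [0, 0, 0], "grip": 0}, {"slide": [0, 0, -0.008], "rot": [0, 0, 0], "grip": 0}, {"slide": [0, 0, -0.003], "rot": [0, 0, 0], "grip": 0}, {"slide": [0, 0, 0], "rot": [0, 0, 0], "grip": 0}])

```text
time: 8.1
ee_pos: [0.5166, -0.31, 0.0475]
eef_rot: [0.792, 0.611, 0.0, 0.001]
ft_force: [-0.5, 0.2, -8.0]
width: 0.0593
grip_force: 40.0
```

Call:
arm_command(steps=[{"slide": [0, 0, -0.0015], "rot": [0, 0, 0], "grip": 0}, {"slide": [0, 0, 0], "rot": [0, 0, 0], "grip": 0}, {"slide": [0, 0, 0], "rot": [0, 0, 0], "grip": 1}, {"slide": [0, 0, 0], "rot": [0, 0, 0], "grip": 1}, {"slide": [0, 0, 0], "rot": [0, 0, 0], "grip": 1}, {"slide": [0, 0, 0.02], "rot": [0, 0, 0], "grip": 1}, {"slide": [0, 0, 0.05], "rot": [0, 0, 0], "grip": 1}, {"slide": [0, 0, 0.05], "rot": [0, 0, 0], "grip": 1}])

```text
time: 9.1
ee_pos: [0.5158, -0.31, 0.1678]
eef_rot: [0.792, 0.61, 0.0, 0.0]
ft_force: [1.0, -0.5, -0.4]
width: 0.0867
grip_force: 0.0
```

Call:
arm_command(steps=[{"slide": [0.003, 0.06, 0], "rot": [0, 0, 0], "grip": 1}, {"slide": [0.003, 0.06, 0], "rot": [0, 0, 0], "grip": 1}, {"slide": [0.003, 0.06, 0], "rot": [0, 0, 0], "grip": 1}, {"slide": [0.003, 0.06, 0], "rot": [0, 0, 0], "grip": 1}, {"slide": [0.003, 0.06, 0], "rot": [0, 0, 0], "grip": 1}, {"slide": [0.003, 0.06, 0], "rot": [0, 0, 0], "grip": 1}, {"slide": [0.003, 0.06, 0], "rot": [0, 0, 0], "grip": 1}, {"slide": [0.003, 0.06, 0], "rot": [0, 0, 0], "grip": 1}])

```text
time: 10.1
ee_pos: [0.5403, 0.172, 0.1668]
eef_rot: [0.792, 0.61, 0.001, 0.0]
ft_force: [1.0, 0.0, 0.7]
width: 0.087
grip_force: 0.0
```

Call:
arm_command(steps=[{"slide": [0.004, 0.05, 0], "rot": [0, 0, 0], "grip": 1}, {"slide": [0.001, 0.02, 0], "rot": [0, 0, 0], "grip": 1}, {"slide": [0, 0, 0], "rot": [0, 0, 0], "grip": 1}, {"slide": [0, 0, -0.04], "rot": [0, 0, 0], "grip": 1}, {"slide": [0, 0, 0], "rot": [0, 0, 0], "grip": 1}, {"slide": [0, 0, 0], "rot": [0, 0, 0], "grip": 1}, {"slide": [0, 0, 0], "rot": [0, 0, 0], "grip": 1}, {"slide": [0, 0, 0], "rot": [0, 0, 0], "grip": 1}])

```text
time: 11.1
ee_pos: [0.5455, 0.2404, 0.1261]
eef_rot: [0.792, 0.611, 0.001, 0.0]
ft_force: [-0.4, 0.3, 0.2]
width: 0.0871
grip_force: 0.0
```

```bash
sed 's/range(12)/range(6)/' heft.py | python3 -; python3 -c "
from h import *
p=shot('top','t4.png')"
```

```text
[-0.018  0.07   0.406] [0.35  0.398 0.205] [0.545 0.24  0.125] [0.792 0.611 0.    0.   ] 11.4 0.08708904774047001 m -0.07192250583763062
```

View pics/t4.png

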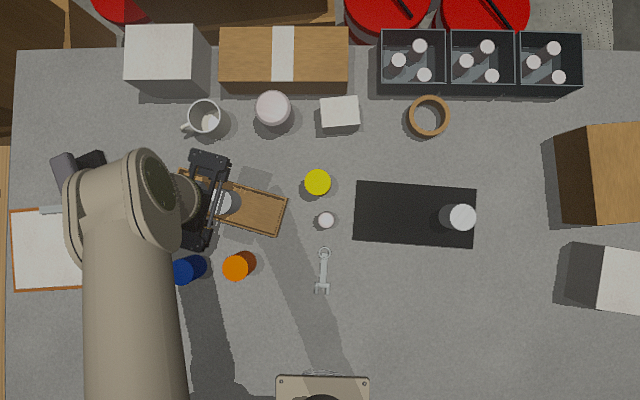

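The first tin stands on the mat at (462,217) in the picture, and the gripper is over the middle tin. Nothing else has moved.

Call:
arm_command(steps=[{"slide": [-0.001, 0, -0.02], "rot": [0, 0, 0], "grip": 1}, {"slide": [0, 0, -0.03], "rot": [0, 0, 0], "grip": 1}, {"slide": [0, 0, -0.029], "rot": [0, 0, 0], "grip": 1}, {"slide": [0, 0, 0], "rot": [0, 0, 0], "grip": 1}, {"slide": [0, 0, 0], "rot": [0, 0, 0], "grip": 0}, {"slide": [0, 0, 0], "rot": [0, 0, 0], "grip": 0}, {"slide": [0, 0, 0], "rot": [0, 0, 0], "grip": 0}, {"slide": [0, 0, 0], "rot": [0, 0, 0], "grip": 0}], newtons=40)

```text
time: 12.45
ee_pos: [0.5444, 0.2405, 0.0467]
eef_rot: [0.792, 0.611, 0.001, 0.0]
ft_force: [0.2, 0.8, 3.4]
width: 0.0597
grip_force: 40.0
```

Call:
arm_command(steps=[{"slide": [0, 0, 0.02], "rot": [0, 0, 0], "grip": 0}, {"slide": [0, 0, 0.04], "rot": [0, 0, 0], "grip": 0}, {"slide": [0, 0, 0.04], "rot": [0, 0, 0], "grip": 0}, {"slide": [0, 0, 0.03], "rot": [0, 0, 0], "grip": 0}, {"slide": [0, 0, 0.01], "rot": [0, 0, 0], "grip": 0}, {"slide": [0, 0, 0], "rot": [0, 0, 0], "grip": 0}, {"slide": [0, 0, 0], "rot": [0, 0, 0], "grip": 0}, {"slide": [0, 0, 0], "rot": [0, 0, 0], "grip": 0}])

```text
time: 13.45
ee_pos: [0.5434, 0.2401, 0.1849]
eef_rot: [0.792, 0.611, -0.001, -0.0]
ft_force: [0.2, -0.2, -2.5]
width: 0.0595
grip_force: 40.0
```

```bash
python3 heft.py
```

```text
[ 0.016  0.176 -2.855] [0.414 0.656 0.411] [0.544 0.24  0.186] [0.792 0.611 0.    0.   ] 14.05 0.059902991046633505 m 0.2604310211419838
```

The middle tin weighs about 0.29 kg. It goes to the near slot on the mat at (0.526, -0.130).

Call:
arm_command(steps=[{"slide": [-0.002, -0.03, 0], "rot": [0, 0, 0], "grip": 0}, {"slide": [-0.003, -0.06, 0], "rot": [0, 0, 0], "grip": 0}, {"slide": [-0.003, -0.06, 0], "rot": [0, 0, 0], "grip": 0}, {"slide": [-0.003, -0.06, 0], "rot": [0, 0, 0], "grip": 0}, {"slide": [-0.003, -0.06, 0], "rot": [0, 0, 0], "grip": 0}, {"slide": [-0.003, -0.06, 0], "rot": [0, 0, 0], "grip": 0}, {"slide": [-0.001, -0.04, 0], "rot": [0, 0, 0], "grip": 0}, {"slide": [0, 0, 0], "rot": [0, 0, 0], "grip": 0}])

```text
time: 15.05
ee_pos: [0.5253, -0.1338, 0.1865]
eef_rot: [0.794, 0.608, -0.0, 0.001]
ft_force: [0.7, 1.1, -2.8]
width: 0.0601
grip_force: 40.0
```

Call:
arm_command(steps=[{"slide": [0, 0, -0.02], "rot": [0, 0, 0], "grip": 0}, {"slide": [0, 0, -0.04], "rot": [0, 0, 0], "grip": 0}, {"slide": [0, 0, -0.04], "rot": [0, 0, 0], "grip": 0}, {"slide": [0, 0, -0.025], "rot": [0, 0, 0], "grip": 0}, {"slide": [0, 0, -0.01], "rot": [0, 0, 0], "grip": 0}, {"slide": [0, 0, -0.004], "rot": [0, 0, 0], "grip": 0}, {"slide": [0, 0, 0], "rot": [0, 0, 0], "grip": 0}, {"slide": [0, 0, 0], "rot": [0, 0, 0], "grip": 0}])

```text
time: 16.05
ee_pos: [0.5267, -0.1297, 0.048]
eef_rot: [0.792, 0.611, 0.001, 0.0]
ft_force: [-0.5, 0.5, -2.7]
width: 0.0598
grip_force: 40.0
```

Call:
arm_command(steps=[{"slide": [0, 0, -0.0015], "rot": [0, 0, 0], "grip": 0}, {"slide": [0, 0, 0], "rot": [0, 0, 0], "grip": 0}, {"slide": [0, 0, 0], "rot": [0, 0, 0], "grip": 1}, {"slide": [0, 0, 0], "rot": [0, 0, 0], "grip": 1}, {"slide": [0, 0, 0], "rot": [0, 0, 0], "grip": 1}, {"slide": [0, 0, 0.02], "rot": [0, 0, 0], "grip": 1}, {"slide": [0, 0, 0.05], "rot": [0, 0, 0], "grip": 1}, {"slide": [0, 0, 0.05], "rot": [0, 0, 0], "grip": 1}])

```text
time: 17.05
ee_pos: [0.5256, -0.1298, 0.1668]
eef_rot: [0.792, 0.61, -0.0, -0.0]
ft_force: [1.5, 1.3, 0.8]
width: 0.0866
grip_force: 0.0
```

Call:
arm_command(steps=[{"slide": [0.005, 0.06, 0], "rot": [0, 0, 0], "grip": 1}, {"slide": [0.005, 0.06, 0], "rot": [0, 0, 0], "grip": 1}, {"slide": [0.005, 0.06, 0], "rot": [0, 0, 0], "grip": 1}, {"slide": [0.005, 0.06, 0], "rot": [0, 0, 0], "grip": 1}, {"slide": [0.005, 0.06, 0], "rot": [0, 0, 0], "grip": 1}, {"slide": [0.005, 0.06, 0], "rot": [0, 0, 0], "grip": 1}, {"slide": [0.005, 0.06, 0], "rot": [0, 0, 0], "grip": 1}, {"slide": [0.005, 0.036, 0], "rot": [0, 0, 0], "grip": 1}])

```text
time: 18.05
ee_pos: [0.565, 0.3302, 0.165]
eef_rot: [0.791, 0.612, -0.0, -0.0]
ft_force: [0.7, -0.4, 0.5]
width: 0.087
grip_force: 0.0
```

Call:
arm_command(steps=[{"slide": [0, 0, 0], "rot": [0, 0, 0], "grip": 1}, {"slide": [0, 0, 0], "rot": [0, 0, 0], "grip": 1}, {"slide": [0, 0, -0.04], "rot": [0, 0, 0], "grip": 1}, {"slide": [0, 0, 0], "rot": [0, 0, 0], "grip": 1}, {"slide": [0, 0, 0], "rot": [0, 0, 0], "grip": 1}, {"slide": [0, 0, 0], "rot": [0, 0, 0], "grip": 1}, {"slide": [0, 0, 0], "rot": [0, 0, 0], "grip": 1}, {"slide": [0, 0, 0], "rot": [0, 0, 0], "grip": 1}])

```text
time: 19.05
ee_pos: [0.5662, 0.3264, 0.1261]
eef_rot: [0.792, 0.611, 0.0, 0.0]
ft_force: [0.3, 0.6, -0.2]
width: 0.087
grip_force: 0.0
```

Call:
arm_command(steps=[{"slide": [0, 0, -0.02], "rot": [0, 0, 0], "grip": 1}, {"slide": [0, 0, -0.03], "rot": [0, 0, 0], "grip": 1}, {"slide": [0, 0, -0.029], "rot": [0, 0, 0], "grip": 1}, {"slide": [0, 0, 0], "rot": [0, 0, 0], "grip": 1}, {"slide": [0, 0, 0], "rot": [0, 0, 0], "grip": 0}, {"slide": [0, 0, 0], "rot": [0, 0, 0], "grip": 0}, {"slide": [0, 0, 0], "rot": [0, 0, 0], "grip": 0}, {"slide": [0, 0, 0], "rot": [0, 0, 0], "grip": 0}], newtons=40)

```text
time: 20.05
ee_pos: [0.5666, 0.3265, 0.0473]
eef_rot: [0.792, 0.611, 0.001, 0.0]
ft_force: [1.2, 0.3, 2.6]
width: 0.06
grip_force: 40.0
```

Call:
arm_command(steps=[{"slide": [0, 0, 0.02], "rot": [0, 0, 0], "grip": 0}, {"slide": [0, 0, 0.04], "rot": [0, 0, 0], "grip": 0}, {"slide": [0, 0, 0.04], "rot": [0, 0, 0], "grip": 0}, {"slide": [0, 0, 0.03], "rot": [0, 0, 0], "grip": 0}, {"slide": [0, 0, 0.01], "rot": [0, 0, 0], "grip": 0}, {"slide": [0, 0, 0], "rot": [0, 0, 0], "grip": 0}, {"slide": [0, 0, 0], "rot": [0, 0, 0], "grip": 0}, {"slide": [0, 0, 0], "rot": [0, 0, 0], "grip": 0}])

```text
time: 21.05
ee_pos: [0.5654, 0.326, 0.1853]
eef_rot: [0.792, 0.611, -0.001, 0.0]
ft_force: [0.6, -0.4, -3.1]
width: 0.0603
grip_force: 40.0
```

```bash
python3 heft.py
```

```text
[ 0.095 -0.198 -2.983] [0.392 0.468 0.649] [0.566 0.326 0.187] [0.792 0.611 0.    0.   ] 21.65 0.05940863863375493 m 0.27353989973011933
```

The far tin weighs about 0.3 kg, so the first tin is the heaviest. This one goes to the middle slot at (0.521, -0.220).

Call:
arm_command(steps=[{"slide": [-0.003, -0.03, 0], "rot": [0, 0, 0], "grip": 0}, {"slide": [-0.005, -0.06, 0], "rot": [0, 0, 0], "grip": 0}, {"slide": [-0.005, -0.06, 0], "rot": [0, 0, 0], "grip": 0}, {"slide": [-0.005, -0.06, 0], "rot": [0, 0, 0], "grip": 0}, {"slide": [-0.005, -0.06, 0], "rot": [0, 0, 0], "grip": 0}, {"slide": [-0.005, -0.06, 0], "rot": [0, 0, 0], "grip": 0}, {"slide": [-0.005, -0.06, 0], "rot": [0, 0, 0], "grip": 0}, {"slide": [-0.005, -0.06, 0], "rot": [0, 0, 0], "grip": 0}])

```text
time: 22.65
ee_pos: [0.5277, -0.1255, 0.187]
eef_rot: [0.792, 0.611, 0.001, 0.0]
ft_force: [1.1, -0.7, -4.1]
width: 0.06
grip_force: 40.0
```

Call:
arm_command(steps=[{"slide": [-0.005, -0.06, 0], "rot": [0, 0, 0], "grip": 0}, {"slide": [-0.002, -0.036, 0], "rot": [0, 0, 0], "grip": 0}, {"slide": [0, 0, 0], "rot": [0, 0, 0], "grip": 0}, {"slide": [0, 0, -0.02], "rot": [0, 0, 0], "grip": 0}, {"slide": [0, 0, -0.03], "rot": [0, 0, 0], "grip": 0}, {"slide": [0, 0, -0.03], "rot": [0, 0, 0], "grip": 0}, {"slide": [0, 0, 0], "rot": [0, 0, 0], "grip": 0}, {"slide": [0, 0, 0], "rot": [0, 0, 0], "grip": 0}])

```text
time: 23.65
ee_pos: [0.5218, -0.2195, 0.1078]
eef_rot: [0.792, 0.611, 0.001, 0.001]
ft_force: [0.8, 0.3, -3.1]
width: 0.0596
grip_force: 40.0
```

Call:
arm_command(steps=[{"slide": [0, 0, -0.03], "rot": [0, 0, 0], "grip": 0}, {"slide": [0, 0, -0.02], "rot": [0, 0, 0], "grip": 0}, {"slide": [0, 0, -0.007], "rot": [0, 0, 0], "grip": 0}, {"slide": [0, 0, -0.003], "rot": [0, 0, 0], "grip": 0}, {"slide": [0, 0, -0.0005], "rot": [0, 0, 0], "grip": 0}, {"slide": [0, 0, 0], "rot": [0, 0, 0], "grip": 0}, {"slide": [0, 0, 0], "rot": [0, 0, 0], "grip": 0}, {"slide": [0, 0, 0], "rot": [0, 0, 0], "grip": 0}])

```text
time: 24.65
ee_pos: [0.5213, -0.2199, 0.0472]
eef_rot: [0.792, 0.611, 0.0, 0.0]
ft_force: [-3.3, 2.4, 6.1]
width: 0.0597
grip_force: 40.0
```

Call:
arm_command(steps=[{"slide": [0, 0, 0], "rot": [0, 0, 0], "grip": 1}, {"slide": [0, 0, 0], "rot": [0, 0, 0], "grip": 1}, {"slide": [0, 0, 0], "rot": [0, 0, 0], "grip": 1}, {"slide": [0, 0, 0.02], "rot": [0, 0, 0], "grip": 1}, {"slide": [0, 0, 0.03], "rot": [0, 0, 0], "grip": 1}, {"slide": [0, 0, 0.04], "rot": [0, 0, 0], "grip": 1}, {"slide": [-0.003, -0.045, 0], "rot": [0, 0, 0], "grip": 1}, {"slide": [-0.002, -0.045, 0], "rot": [0, 0, 0], "grip": 1}])

```text
time: 25.65
ee_pos: [0.5169, -0.3105, 0.1384]
eef_rot: [0.791, 0.611, 0.001, 0.001]
ft_force: [0.4, -0.3, -0.2]
width: 0.087
grip_force: 0.0
```

```bash
python3 - <<'E'
from h import *
p=shot('top','t5.png');b=shot('side','s5.png');s=sensors.read_state();print(s['ee_pos'],s['time'],s['ft_force'])
E
```

```text
[ 0.51421795 -0.31549836  0.13808228] 25.75 [-0.78651708 -1.51244358  0.74375056]
```

View pics/s5.png

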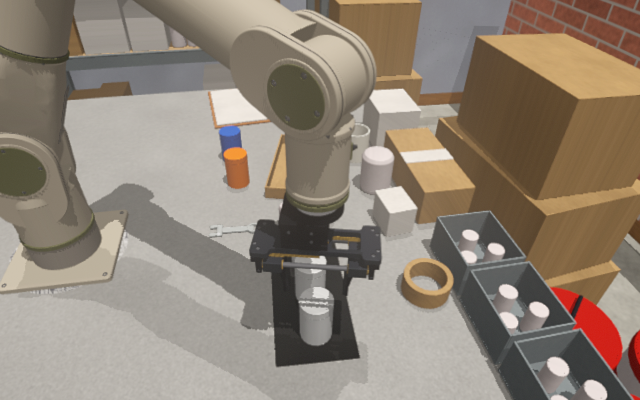

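The gripper straddles the heavy tin at (316,318), with the middle one upright behind it at (311,275). Letting it settle, then going down and gripping.

Call:
arm_command(steps=[{"slide": [0, 0, 0], "rot": [0, 0, 0], "grip": 1}, {"slide": [0, 0, 0], "rot": [0, 0, 0], "grip": 1}, {"slide": [0, 0, -0.015], "rot": [0, 0, 0], "grip": 1}, {"slide": [0, 0, 0], "rot": [0, 0, 0], "grip": 1}, {"slide": [0, 0, 0], "rot": [0, 0, 0], "grip": 1}, {"slide": [0, 0, 0], "rot": [0, 0, 0], "grip": 1}, {"slide": [0, 0, 0], "rot": [0, 0, 0], "grip": 1}, {"slide": [0, 0, 0], "rot": [0, 0, 0], "grip": 1}])

```text
time: 26.75
ee_pos: [0.5161, -0.3097, 0.1212]
eef_rot: [0.792, 0.611, 0.0, 0.0]
ft_force: [-0.5, -0.4, -0.2]
width: 0.0871
grip_force: 0.0
```

Call:
arm_command(steps=[{"slide": [0, 0, -0.02], "rot": [0, 0, 0], "grip": 1}, {"slide": [0, 0, -0.03], "rot": [0, 0, 0], "grip": 1}, {"slide": [0, 0, -0.025], "rot": [0, 0, 0], "grip": 1}, {"slide": [0, 0, 0], "rot": [0, 0, 0], "grip": 1}, {"slide": [0, 0, 0], "rot": [0, 0, 0], "grip": 0}, {"slide": [0, 0, 0], "rot": [0, 0, 0], "grip": 0}, {"slide": [0, 0, 0], "rot": [0, 0, 0], "grip": 0}, {"slide": [0, 0, 0], "rot": [0, 0, 0], "grip": 0}], newtons=40)

```text
time: 27.75
ee_pos: [0.5165, -0.3098, 0.0466]
eef_rot: [0.792, 0.611, 0.0, 0.001]
ft_force: [0.8, -0.7, 2.0]
width: 0.0599
grip_force: 40.0
```

Call:
arm_command(steps=[{"slide": [0, 0, 0.02], "rot": [0, 0, 0], "grip": 0}, {"slide": [0, 0, 0.04], "rot": [0, 0, 0], "grip": 0}, {"slide": [0, 0, 0.045], "rot": [0, 0, 0], "grip": 0}, {"slide": [0, 0, 0.045], "rot": [0, 0, 0], "grip": 0}, {"slide": [0, 0, 0.03], "rot": [0, 0, 0], "grip": 0}, {"slide": [0, 0, 0.016], "rot": [0, 0, 0], "grip": 0}, {"slide": [0, 0, 0], "rot": [0, 0, 0], "grip": 0}, {"slide": [0, 0, 0], "rot": [0, 0, 0], "grip": 0}])

```text
time: 28.75
ee_pos: [0.5154, -0.3092, 0.2406]
eef_rot: [0.792, 0.611, -0.001, -0.001]
ft_force: [-0.1, -0.1, -8.2]
width: 0.0597
grip_force: 40.0
```

```bash
python3 heft.py; python3 -c "
from h import *
p=shot('side','s6.png')"
```

```text
[-0.164 -0.12  -7.668] [0.46  0.558 0.502] [ 0.516 -0.31   0.242] [0.792 0.611 0.    0.   ] 29.35 0.059692190714801335 m 0.7511044064486051
```

View pics/s6.png

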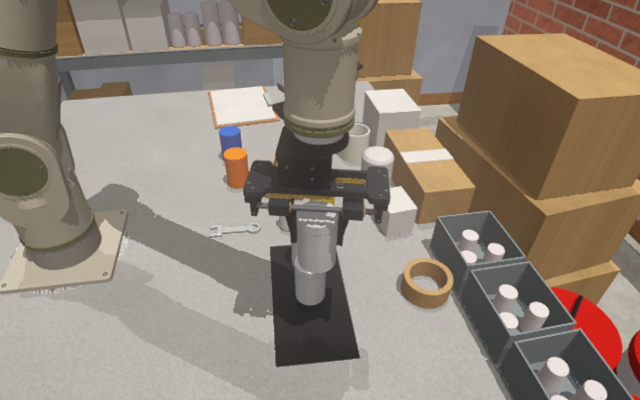

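The heavy tin is held upright at (316,240), with the middle tin upright on the mat at (310,283). The third tin is hidden here, so I'll check it from the top.

```bash
python3 -c "
from h import *
p=shot('top','t6.png')"
```

```text
(no output)
```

View pics/t6.png

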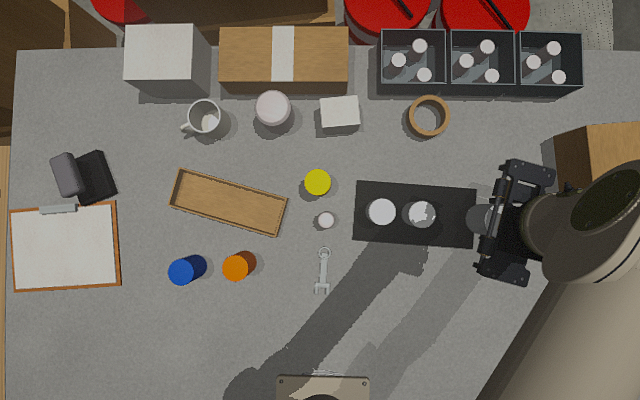

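The tray is empty, both light tins stand on the mat at (382,212) and (421,214), the heavy tin is held, and nothing else has moved.

```bash
python3 -c "
from h import *
print(order.close_job())"
```

```text
the job is handed in; nothing more can be done
None
```

I handed the job in with the heaviest tin (about 0.8 kg) held upright about 20 cm above the counter, the two lighter ones (about 0.3 kg each) upright on the mat and nothing else moved; the judge's result was not shown.

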